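# Set the engraver's bed height and hold its hood open

## Task

A customer wants a name on a keyring tag: first turn the bed-height knob of the engraving machine on the shop counter until its pointed nose stands at the long index mark, then lift the machine's hood and hold it open at 60 degrees, so that the assistant can lay the tag on the bed. The hood has no stay and falls shut by itself, so do not let it drop: finish while still holding it steady at that angle, with the knob left on its mark. Leave the jar, the tea glass and the box of mirrors around the machine where they stand.

Things in the scene. Friction and masses are not known exactly. Their poses are not given: they have to be found in the camera images.
- engraver: Engraving machine, cream housing, fixed. Origin: centre of its underside; x to its rear, y to its left, z up. Footprint x -110 to 130, y -185 to 185 mm. Right part (y below -55): flat console deck, 85 mm high, bearing the knob and a small lamp. Left part: dark hood with smoked window, 85 to 120 mm high, its front face at x -110 flush with the wall below. Rear housing (x above 90) 120 mm high.
- height_knob (a joint): Angle of the bed-height knob (rad), growing clockwise seen from above. 0: its pointed nose points to the machine's right (-y of the engraver); 1.571: to the machine's front (-x), exactly at the long index mark. It starts at 0.2 to 0.9, turns from -0.3 to 3.0 with friction of about 0.05 N m, and stays where it is left.
- knob_grip (a point): On the knob's vertical axis, 30 mm above the deck: height for the TCP when gripping from above. Black skirt 48 mm across, up to 8 mm above the deck; on it an upright grip bar 12 mm thick, 41 mm long, 8 to 35 mm above the deck, lying along the direction of its pointed nose (white line). Pinch the bar across its 12 mm. The hood's side is 67 mm away, all else farther than 60 mm.
- index_mark (a point): On the long index mark: a 3 mm wide line that starts on the knob's dial and, alone of all the marks, runs on across the deck towards the machine's front, to 54 mm from the knob's axis; this point is 45 mm from the axis. The other graduations, every 15 degrees, are short and thin and stay on the dial.
- hood (a joint): Opening angle of the hood (rad): 0 shut (start), growing as its front edge rises, stop at 1.45; 60 degrees is 1.047. The hood weighs 0.3 to 0.65 kg and falls shut from any angle.
- hood_handle (a point): Middle of the hood's handle bar: round aluminium bar, 12 mm thick, 110 mm long, parallel to the hood's front edge (engraver's y), 40 mm in front of the front face, on a post at each end; shut, it is 104 mm above the counter, free above and below. It moves with the hood: 240 mm from the hinge along the hood and 16 mm below the hood's top plane. Can be pinched from above.
- hood_hinge (a point): Middle of the hood's hinge line, which runs along the engraver's y at the top rear edge of the hood; fixed, at x 90, y 65, z 120 mm in the engraver's frame.
- jar: Bystander: dark cosmetic jar with a black lid, 80 mm across, 86 mm high, beside or in front of the machine. Origin: centre of its underside. Leave it.
- tea_glass: Bystander: clear tea glass, 64 mm across, 85 mm high, in front of or beside the machine. Origin: centre of its underside. Leave it.
- mirror_box: Bystander: white open carton 110 x 150 x 45 mm with three round pocket mirrors standing in it up to 65 mm high, to the left of the machine. Origin: centre of its underside. Leave it.

How it is judged:
On the way, in this order (a step that is already met when the one before it is completed fails the run):
1. the knob's nose stands at the index mark, with the hood still shut (value of joint height_knob between 1.451 and 1.691 rad and value of joint hood below 0.1 rad), for 0.3 s.
2. the hood is held open at 60 degrees (value of joint hood between 0.927 and 1.167 rad), for 0.3 s.
At the end, for the whole second after the job is handed in: The robot is holding the hood open at 60 degrees (within 7 degrees) and still, touching it with at least 0.5 N, with none of the bystanders touching the machine or propping the hood; the knob's nose stands at the long index mark within 7 degrees (all of step 2 and velocity of joint hood between -0.1 and 0.1 rad/s and value of joint height_knob between 1.451 and 1.691 rad and contact force between any of the fingers, the arm and engraver above 0.5 N and contact force between each of jar, tea_glass, mirror_box and engraver below 0.2 N); the arm keeps its last pose, push and grip.
It fails at once if the hood drops (closes faster than 2.5 rad/s) (velocity of joint hood below -2.5 rad/s).
It fails at once if a bystander is moved by more than 25 mm or tipped (distance of any of jar, tea_glass, mirror_box from where it was at the start of the episode above 0.025 m or angle between any of jar, tea_glass, mirror_box's own z axis and vertical above 0.35 rad).
It also fails if it takes over 51 s, if anything falls off the work surface, if the arm or the gripper's body presses on something with over 40 N, if the wrist force passes 120 N, or if a joint passes its speed limit or range.

## Robot

A 7-joint arm with a two-finger parallel gripper is mounted at the origin on the work surface. World frame = base frame: x ahead of the robot, y to its left, z up, the work surface at z = 0. Lengths are in m, angles in rad, forces in N, time in s.
With the tool pointing down it reaches from about 0.35 to 0.9 m from the base axis. Payload 8.1 kg.
Tool frame: the origin (TCP) lies between the finger pads, 19 mm behind the fingertips; this is the grasp point; z points along the fingers, y is the line along which they close (so a half turn about z gives the same grasp; the last joint's range is limited). The gripper opens to 92 mm and grips with 3 to 60 N. Pads are 19 mm wide; open, the fingers measure 130 mm over their backs; the gripper's body (75 mm by 190 mm) begins 47 mm behind the grasp point.
Start: joints at [-1.403, 0.434, 0.025, 1.573, -0.012, 1.134, -0.075], TCP at [0.167, 0.602, 0.246] pointing down, gripper open.
Joint ranges: [-2.62, 2.62], [-0.44, 2.09], [-1.27, 1.32], [0.08, 2.57], [-1.32, 4.46], [0.12, 2], [-2.74, 2.74]. Speed limits (rad/s): [2.22, 2.22, 3.01, 3.01, 3.14, 3.14, 3.14].

## Interface

Orientations are given as a rotation vector (axis times angle).
In Python, from cell import arm, cams, ticket gives the robot as it stands (arm), with the cameras (cams) and the job (ticket).
- The arm moves only by the tool nudge_tcp, called after "Request:" as a command line: name --argument value ..., lists and objects as JSON in quotes. Schema: {"type":"object","properties":{"motion":{"type":"array","items":{"type":"object","properties":{"pos":{"type":"array","items":{"type":"number"},"minItems":3,"maxItems":3},"spin":{"type":"number"},"aperture":{"type":"number"}},"additionalProperties":false,"required":["aperture"]},"minItems":1,"maxItems":10},"clamp_n":{"type":"number"},"only":{"type":"string"},"quiet":{"type":"boolean"},"lines":{"type":"string"}},"required":["motion"],"additionalProperties":false}. motion is a list of rows, 1 to 10 of them, each an object with the fields pos (a list: dx, dy, dz in shares of the most that a row can go, 1 being 50 mm), spin (a turn about the tool's z in fractions of the full range, 1 being 2 pi rad), aperture (the opening from 0.0 (shut) to 1.0 (fully open)); a field left out counts as zero (the opening has to be given); each row shifts and turns the commanded pose from where the row before left it, along the tool's axes as they then stand; what a row does not reach is not made up. A row lasts 1/10 s, in which the tool goes at most 0.05 m and 0.15 rad, less where a joint would pass 70% of its speed; a pose out of reach is approached as far as the arm can. The fingers move at their own pace and stop on an object; clamp_n is the grip in N (left out, the last holds). Time passes only in rows, so rows that do not move let the fingers close. The tool returns the time, the measured TCP pose, the force, the opening and the grip force at its end. only (a regular expression) keeps the lines of the reply that match it, lines (a string "A,B") keeps lines A to B, and quiet returns only ok. Shift and turn numbers lie between -1 and 1, and a call with a number outside is refused. Input that does not fit is refused with a message, and nothing moves.
- arm.observe(): the state, without advancing time (a new reading comes with each control period).
- cams.get_image(name): name is "side" or "top"; returns a dict with "image" (400x640x3 uint8, blue, green, red), "fx", "fy", "cx", "cy" (pixels), "cam_to_world" (4x4, takes a point from camera to world coordinates). Camera axes: x right, y down, z forward; pixel columns grow to the right and rows downward; lengths in m; the calibration is good to about 2 mm. A picture is of the moment at which its call begins. There is no depth.
- ticket.sign_off(): hands the job in; it is judged then, once.
The state is a dict: "clock": time; "joints": joint angles; "dq": joint speeds; "joint_efforts": joint torques, N m; "position": TCP position; "ee_rot": TCP orientation; "force": force on the tool from outside, world axes, zero at the start; "ft_torque": the same for the moment, N m; "width": opening from 0.0 (shut) to 1.0 (fully open); "gripper_force": force on a finger pad.
Only numpy, scipy, OpenCV 4.12 (cv2) and the standard library are available. Lean on these libraries where they do the work, as an engineer would, in place of code of your own. Each camera call takes 0.05 s, during which the arm holds its last target. There are 200 camera calls.

## Working session

There is one attempt and no reset: what is moved stays moved. The work goes in short steps, Python scripts to look and compute and a tool call to move; the robot and the scene stay as the last step left them, time stands still between calls to the robot, and variables do not carry over. Pictures are saved under pics/ and viewed, at most 10 in all, crops included, and the job is handed in when it is done.

```bash
mkdir -p pics; ls; python3 - <<'E'
from cell import arm, cams, ticket
import cv2,json,numpy as np
for n in("top","side"):
    d=cams.get_image(n); cv2.imwrite(f"pics/{n}0.png",d["image"])
    np.savez(f"{n}0.npz",**d); print(n,d["fx"],d["fy"],d["cx"],d["cy"],np.round(d["cam_to_world"],3).tolist())
s=arm.observe();print(s)
E
```

```text
cell.py
pics
top 362.9591959840973 362.9591959840973 317.6792537308902 196.96995485627744 [[-0.028, -0.989, 0.146, 0.456], [-0.999, 0.023, -0.033, 0.09], [0.029, -0.147, -0.989, 0.946], [0.0, 0.0, 0.0, 1.0]]
side 473.39045961710576 473.39045961710576 317.1324337004931 197.62733008436123 [[0.936, -0.233, 0.263, 0.244], [-0.351, -0.602, 0.717, -0.874], [-0.009, -0.764, -0.645, 0.938], [0.0, 0.0, 0.0, 1.0]]
{'clock': 0.1, 'joints': array([-1.4026127 ,  0.43514435,  0.02497632,  1.57396224, -0.01156642,
        1.13397983, -0.07511276]), 'dq': array([ 0.00013846, -0.00138361,  0.00112013, -0.00245805,  0.0001053 ,
        0.00108406, -0.00151259]), 'joint_efforts': array([ 4.75161840e-03, -6.69133401e+01,  9.88886990e-01, -3.15142894e+01,
       -6.04660087e-02,  3.73913522e-02,  6.16657599e-05]), 'position': array([0.16712975, 0.60182226, 0.24484599]), 'ee_rot': array([-4.24152703e-01, -3.11279969e+00,  2.11956707e-03]), 'force': array([-0.65238428,  0.28582904, -0.21433724]), 'ft_torque': array([ 0.02252396,  0.01531341, -0.00845626]), 'gripper_force': 0.0, 'width': 0.9986878096277313}
```

View pics/top0.png

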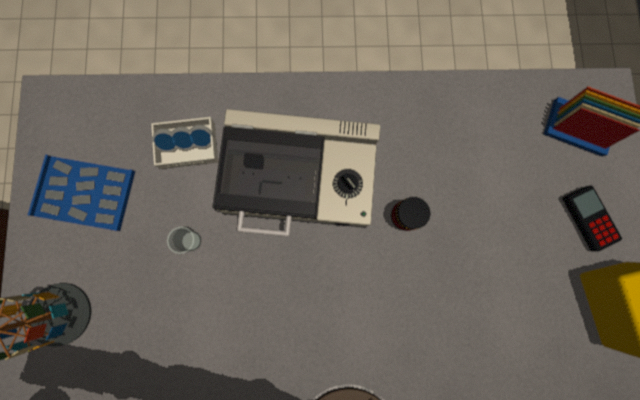

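View pics/side0.png

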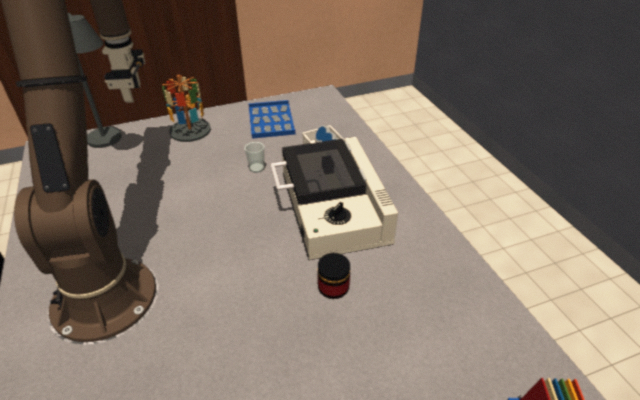

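The top view shows the machine, with the knob at about (348,183), the handle bar near (264,234), the jar at (410,213) and the glass at (183,240). In the side view the knob is at about (338,213) and the handle at about (278,175). I'll enlarge both next.

```bash
python3 - <<'E'
import cv2,numpy as np
t=cv2.imread("pics/top0.png");s=cv2.imread("pics/side0.png")
c=lambda im,x,y,w,h:cv2.resize(im[y:y+h,x:x+w],(400,300),interpolation=cv2.INTER_CUBIC)
o=np.vstack([np.hstack([c(t,318,160,60,45),c(s,305,190,60,45)]),np.hstack([c(t,222,198,80,60),c(s,260,145,80,60)])])
cv2.imwrite("pics/crop.png",o)
E
```

```text
(no output)
```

View pics/crop.png

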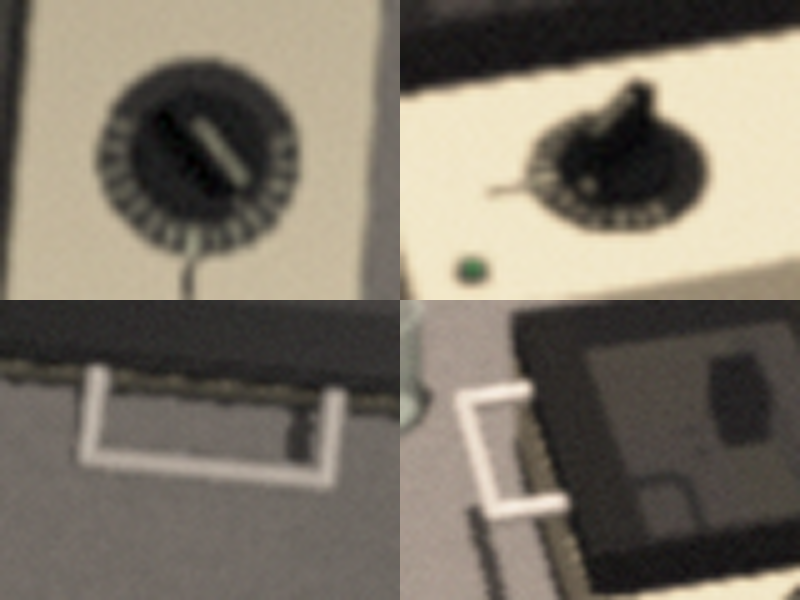

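The crops show the knob's nose pointing right and front (lower right in the top view). The index tip is at top (346.2,204.7) and side (318.5,218.6). The handle bar runs from (240,229.6) to (286.4,233.6) in the top view and from (273,165.4) to (278.4,187.4) in the side view.

```bash
cat > h.py <<'E'
import numpy as np
D={n:dict(np.load(f"{n}0.npz")) for n in("top","side")}
def ray(n,p):
    d=D[n];T=d["cam_to_world"];v=T[:3,:3]@[(p[0]-d["cx"])/d["fx"],(p[1]-d["cy"])/d["fy"],1]
    return T[:3,3],v/np.linalg.norm(v)
def plane(n,p,z):
    o,v=ray(n,p);return o+v*(z-o[2])/v[2]
def tri(a,b):
    o,v=ray("top",a);q,w=ray("side",b)
    s=np.linalg.lstsq(np.c_[v,-w],q-o,rcond=None)[0]
    A,B=o+v*s[0],q+w*s[1];return (A+B)/2,np.linalg.norm(A-B)
E
python3 - <<'E'
from h import *; import cv2
np.set_printoptions(precision=4,suppress=True)
r={}
for k,a,b in[("dial",(347.7,183.3),(337.6,215.5)),("tip",(346.2,204.7),(318.5,218.6)),("hL",(240,229.6),(273,165.4)),("hR",(286.4,233.6),(278.4,187.4))]:
    P,e=tri(a,b);r[k]=P;print(k,P,"gap",round(e,4))
h=r["hL"]-r["hR"];print("handle len",np.linalg.norm(h),"yaw",np.arctan2(-h[0],h[1]),"mid",(r["hL"]+r["hR"])/2)
d=r["dial"]-r["tip"];print("index len",np.linalg.norm(d),"yaw",np.arctan2(d[1],d[0]))
t=D["top"]["image"].astype(int);
# dial by mask: dark blob inside deck, white line bright inside
g=t.sum(2)/3
m=np.zeros(g.shape,np.uint8);m[165:202,332:364]=(g[165:202,332:364]<105)
n,l,st,c=cv2.connectedComponentsWithStats(m);i=1+st[1:,4].argmax();print("dark",st[i],c[i])
w=np.zeros_like(m);w[176:191,344:358]=g[176:191,344:358]>75
n,l,st,c=cv2.connectedComponentsWithStats(w);
for i in range(1,n):
    if st[i,4]>8:
        ys,xs=np.where(l==i);x=cv2.fitLine(np.c_[xs,ys].astype(np.float32),2,0,.01,.01).ravel()
        print("line",st[i],x);a=plane("top",x[2:]-4*x[:2],.12);b=plane("top",x[2:]+4*x[:2],.12);print(a,b,"dir",np.arctan2(*(b-a)[[1,0]]), "c",plane("top",x[2:],.12))
print("dial on z.085",plane("top",(347.7,183.3),.085),plane("side",(337.6,215.5),.085))
E
```

```text
dial [ 0.6164 -0.0125  0.0826] gap 0.0017
tip [ 0.564  -0.0066  0.0837] gap 0.0016
hL [0.5115 0.2429 0.1016] gap 0.005
hR [0.4977 0.1367 0.1017] gap 0.0014
handle len 0.1071512304037453 yaw -0.12861903802596886 mid [0.5046 0.1898 0.1017]
index len 0.05272941648814858 yaw -0.11118125066424923
dark [333 169  30  29 666] [347.3679 182.8919]
line [348 178   7   9  21] [  0.6155   0.7881 350.8095 182.381 ]
[ 0.6182 -0.0097  0.12  ] [ 0.6031 -0.0206  0.12  ] dir -2.5193630329842525 c [ 0.6106 -0.0151  0.12  ]
dial on z.085 [ 0.6151 -0.012   0.085 ] [ 0.6162 -0.0149  0.085 ]
```

The heights and lengths agree with the text: deck about 0.084, handle 0.102, bar 107 mm, index line 53 mm. The machine's yaw is about -0.12, the knob axis is at (0.616,-0.0125) and θ is about 0.82. I'll move over the knob and turn the tool.

Careful with the scale: shifts go in shares of 50 mm and turns go in shares of 2 pi rad. That gives: -0.0373 m is -0.746, -0.0295 m is -0.59.

Request:
nudge_tcp --motion '[{"pos": [-0.746,-0.59,0],"aperture": 0.5},{"pos": [-0.746,-0.59,0],"aperture": 0.5},{"pos": [-0.746,-0.59,0],"aperture": 0.5},{"pos": [-0.746,-0.59,0],"aperture": 0.5},{"pos": [-0.746,-0.59,0],"aperture": 0.5},{"pos": [-0.746,-0.59,0],"aperture": 0.5},{"pos": [-0.746,-0.59,0],"aperture": 0.5},{"pos": [-0.746,-0.59,0],"aperture": 0.5}]' --clamp_n 20

```text
clock: 0.9
position: [0.3922, 0.2931, 0.2455]
ee_rot: [-0.424, -3.113, 0.0]
force: [0.5, 0.9, 0.1]
width: 0.504
gripper_force: 0.0
```

Request:
nudge_tcp --motion '[{"pos": [-0.746,-0.59,0],"aperture": 0.5},{"pos": [-0.746,-0.59,0],"aperture": 0.5},{"pos": [-0.746,-0.59,0],"aperture": 0.5},{"pos": [-0.746,-0.59,0],"aperture": 0.5},{"pos": [-0.746,-0.59,0],"aperture": 0.5},{"pos": [-0.746,-0.59,0],"aperture": 0.5},{"pos": [-0.746,-0.59,0],"aperture": 0.5},{"pos": [-0.746,-0.59,0],"aperture": 0.5}]'

```text
clock: 1.7
position: [0.6167, -0.0138, 0.2452]
ee_rot: [-0.424, -3.112, -0.0]
force: [2.0, 0.1, -1.0]
width: 0.5
gripper_force: 0.0
```

Request:
nudge_tcp --motion '[{"spin": -0.0237,"aperture": 0.5},{"spin": -0.0237,"aperture": 0.5},{"spin": -0.0237,"aperture": 0.5},{"spin": -0.0237,"aperture": 0.5},{"spin": -0.0237,"aperture": 0.5},{"spin": -0.0237,"aperture": 0.5},{"aperture": 0.5},{"aperture": 0.5}]'

```text
clock: 2.5
position: [0.6158, -0.0124, 0.2453]
ee_rot: [0.956, -2.992, -0.001]
force: [0.5, 0.2, 0.7]
width: 0.496
gripper_force: 0.0
```

```bash
cat > go.py <<'E'
import sys
from cell import arm, cams, ticket
from h import *
from scipy.spatial.transform import Rotation as R
s=arm.observe();M=R.from_rotvec(s["ee_rot"]).as_matrix()
np.set_printoptions(precision=4,suppress=True)
print("tool z",M[:,2],"y ang",np.arctan2(M[1,1],M[0,1]),"j",s["joints"],"t",s["clock"],"w",s["width"],"F",s["force"])
print("pos",s["position"],"delta tool",M.T@(np.array(list(map(float,sys.argv[1:4])))-s["position"]))
E
python3 go.py .616 -.0125 .117
```

```text
tool z [-0.0005  0.0002 -1.    ] y ang 2.1892861571071927 j [-0.1612  0.4194  0.136   1.6039 -0.0615  1.1229  2.1791] t 2.5 w 0.49645401265144407 F [0.4558 0.192  0.7139]
pos [ 0.6158 -0.0124  0.2453] delta tool [-0.0001 -0.0003  0.1283]
```

In the tool's units: 0.04 m is 0.8, 0.03 m is 0.6.

Request:
nudge_tcp --motion '[{"pos": [0,0,0.8],"aperture": 0.5},{"pos": [0,0,0.8],"aperture": 0.5},{"pos": [0,0,0.6],"aperture": 0.5},{"pos": [0,0,0.36],"aperture": 0.5},{"aperture": 0.5},{"aperture": 0.5}]'

```text
clock: 3.1
position: [0.6161, -0.0122, 0.1179]
ee_rot: [0.96, -2.991, 0.0]
force: [-0.2, 0.6, 0.5]
width: 0.5
gripper_force: 0.0
```

Request:
nudge_tcp --motion '[{"aperture": 0},{"aperture": 0},{"aperture": 0},{"aperture": 0},{"aperture": 0},{"aperture": 0}]' --clamp_n 20

```text
clock: 3.7
position: [0.6161, -0.0123, 0.1179]
ee_rot: [-0.963, 2.99, -0.0]
force: [-1.0, -1.2, 2.6]
width: 0.127
gripper_force: 20.0
```

```bash
python3 go.py .616 -.0125 .117
```

```text
tool z [ 0.0006  0.     -1.    ] y ang 2.1938748807610886 j [-0.1459  0.5463  0.1153  1.7428 -0.0792  0.8564  2.1985] t 3.7 w 0.12674914439303325 F [-1.0304 -1.244   2.641 ]
pos [ 0.6161 -0.0123  0.1179] delta tool [ 0.0002 -0.0001  0.0009]
```

In the tool's units: 0.125 rad / 6.2832 = 0.0199.

Request:
nudge_tcp --motion '[{"spin": 0.0191,"aperture": 0},{"spin": 0.0199,"aperture": 0},{"spin": 0.0199,"aperture": 0},{"spin": 0.0199,"aperture": 0},{"spin": 0.0199,"aperture": 0},{"spin": 0.0199,"aperture": 0},{"aperture": 0},{"aperture": 0},{"aperture": 0}]' --clamp_n 30

```text
clock: 4.6
position: [0.6165, -0.0136, 0.1179]
ee_rot: [0.188, 3.135, -0.002]
force: [0.7, -4.1, 2.2]
width: 0.129
gripper_force: 30.0
```

```bash
python3 go.py .616 -.0125 .117
```

```text
tool z [ 0.0013 -0.0014 -1.    ] y ang 1.4507609945896434 j [-0.2809  0.5585  0.3165  1.7551 -0.2173  0.8611  1.5835] t 4.6 w 0.12874855589188117 F [ 0.6591 -4.1089  2.1743]
pos [ 0.6165 -0.0136  0.1179] delta tool [0.0006 0.001  0.0009]
```

In the tool's units: -0.04 m is -0.8, -0.03 m is -0.6.

Request:
nudge_tcp --motion '[{"aperture": 0.3},{"aperture": 0.3},{"aperture": 0.3},{"pos": [0,0,-0.6],"aperture": 0.3},{"pos": [0,0,-0.8],"aperture": 0.3},{"pos": [0,0,-0.8],"aperture": 0.3},{"pos": [0,0,-0.6],"aperture": 0.3}]'

```text
clock: 5.3
position: [0.6162, -0.0119, 0.26]
ee_rot: [0.19, 3.134, 0.001]
force: [1.0, 0.1, -0.3]
width: 0.305
gripper_force: 0.0
```

Request:
nudge_tcp --motion '[{"spin": 0.0239,"aperture": 0.3},{"spin": 0.0239,"aperture": 0.3},{"spin": 0.0239,"aperture": 0.3},{"spin": 0.0239,"aperture": 0.3},{"spin": 0.0239,"aperture": 0.3},{"spin": 0.0239,"aperture": 0.3},{"spin": 0.0239,"aperture": 0.3},{"spin": 0.0239,"aperture": 0.3},{"spin": 0.0239,"aperture": 0.3},{"spin": 0.0239,"aperture": 0.3}]'

```text
clock: 6.3
position: [0.6157, -0.0117, 0.2573]
ee_rot: [-2.282, -2.158, -0.0]
force: [0.5, 0.2, -0.4]
width: 0.305
gripper_force: 0.0
```

Request:
nudge_tcp --motion '[{"spin": 0.0119,"aperture": 0.3},{"aperture": 0.3}]'

```text
clock: 6.5
position: [0.6158, -0.0116, 0.2572]
ee_rot: [-2.356, -2.077, 0.001]
force: [-1.7, -0.5, -0.2]
width: 0.301
gripper_force: 0.0
```

```bash
python3 go.py .5046 .1898 .2
```

```text
tool z [-0.0007  0.0002 -1.    ] y ang -0.1258491019359798 j [-0.5652  0.4787  0.7495  1.622  -0.3464  1.1794  0.1364] t 6.5 w 0.30113045963397994 F [-1.7184 -0.4677 -0.2294]
pos [ 0.6158 -0.0116  0.2572] delta tool [ 0.1858 -0.1355  0.0573]
```

In the tool's units: 0.037 m is 0.74, -0.027 m is -0.54.

Request:
nudge_tcp --motion '[{"pos": [0.74,-0.54,0.23],"aperture": 0.3},{"pos": [0.74,-0.54,0.23],"aperture": 0.3},{"pos": [0.74,-0.54,0.23],"aperture": 0.3},{"pos": [0.74,-0.54,0.23],"aperture": 0.3},{"pos": [0.74,-0.54,0.23],"aperture": 0.3},{"aperture": 0.3},{"aperture": 0.3}]'

```text
clock: 7.2
position: [0.5045, 0.1895, 0.1998]
ee_rot: [-2.351, -2.084, 0.001]
force: [0.5, -1.0, 0.3]
width: 0.299
gripper_force: 0.0
```

```bash
python3 - <<'E'
from cell import arm, cams, ticket
import cv2,numpy as np
t=cams.get_image("top");s=cams.get_image("side")
np.savez("top1.npz",**t);np.savez("side1.npz",**s);t,s=t["image"],s["image"]
c=lambda im,x,y,w,h:cv2.resize(im[y:y+h,x:x+w],(400,300),interpolation=cv2.INTER_CUBIC)
cv2.imwrite("pics/c1.png",np.vstack([np.hstack([c(t,318,160,60,45),c(s,305,190,60,45)]),np.hstack([c(t,180,150,160,120),c(s,220,85,160,120)])]))
E
python3 go.py .5046 .1898 .102
```

```text
tool z [ 0.0009 -0.0001 -1.    ] y ang -0.12579984993362514 j [-0.993   0.3975  0.7333  1.8839 -0.3171  0.9784 -0.2447] t 7.3 w 0.30080547966990895 F [ 0.6405 -0.2233 -0.221 ]
pos [0.506  0.1872 0.2004] delta tool [ 0.0024 -0.0018  0.0984]
```

View pics/c1.png

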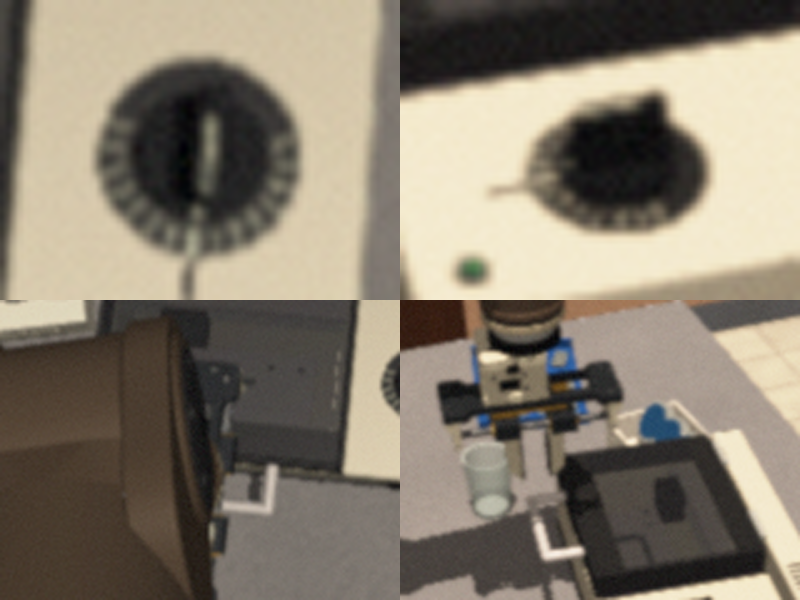

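The nose now lines up with the long mark: the white line runs from (208,115) to (206,185) in the crop, and the mark ends at (188,298). The open fingers are above the handle. I'll check the angle and the glass clearance in numbers.

```bash
python3 - <<'E'
from h import *; import cv2
g=np.load("top1.npz")["image"].astype(int).sum(2)/3
w=np.zeros(g.shape,np.uint8);w[175:190,345:354]=g[175:190,345:354]>75
n,l,st,c=cv2.connectedComponentsWithStats(w)
for i in range(1,n):
    if st[i,4]>8:
        ys,xs=np.where(l==i);x=cv2.fitLine(np.c_[xs,ys].astype(np.float32),2,0,.01,.01).ravel()
        a=plane("top",x[2:]-4*x[:2],.12);b=plane("top",x[2:]+4*x[:2],.12);A=np.arctan2(*(b-a)[[1,0]])
        print(st[i],A,"theta",(-A-1.571-.122)%6.283)
print("glass",plane("top",(183,240),.04))
E
python3 go.py .5046 .1898 .102
```

```text
[348 177   3  12  26] -0.13898802924335382 theta 4.728988029243354
glass [0.49101898 0.39358503 0.04      ]
tool z [ 0.0009 -0.0001 -1.    ] y ang -0.12579984993362514 j [-0.993   0.3975  0.7333  1.8839 -0.3171  0.9784 -0.2447] t 7.3 w 0.30080547966990895 F [ 0.6405 -0.2233 -0.221 ]
pos [0.506  0.1872 0.2004] delta tool [ 0.0024 -0.0018  0.0984]
```

Knob θ is about 1.587, which is within the band. The glass is 0.2 m away. Next I'll descend on the handle and pinch it.

In the tool's units: 0.03 m is 0.6, 0.025 m is 0.5.

Request:
nudge_tcp --motion '[{"pos": [0,0,0.6],"aperture": 0.3},{"pos": [0,0,0.6],"aperture": 0.3},{"pos": [0,0,0.5],"aperture": 0.3},{"pos": [0,0,0.26],"aperture": 0.3},{"aperture": 0.3},{"aperture": 0.3}]'

```text
clock: 7.9
position: [0.5063, 0.1876, 0.1029]
ee_rot: [2.358, 2.075, 0.001]
force: [-0.2, -0.2, 0.5]
width: 0.3
gripper_force: 0.0
```

Request:
nudge_tcp --motion '[{"aperture": 0},{"aperture": 0},{"aperture": 0},{"aperture": 0},{"aperture": 0}]' --clamp_n 25

```text
clock: 8.4
position: [0.5033, 0.1887, 0.1025]
ee_rot: [-2.354, -2.076, 0.003]
force: [-9.1, -0.0, 8.6]
width: 0.12
gripper_force: 25.0
```

```bash
python3 go.py .5046 .1898 .102
```

```text
tool z [-0.0035  0.0011 -1.    ] y ang -0.12513599347413168 j [-0.9127  0.5253  0.6392  1.9808 -0.4431  0.7791 -0.1397] t 8.4 w 0.12006370383688166 F [-9.0953 -0.0323  8.5686]
pos [0.5033 0.1887 0.1025] delta tool [0.0012 0.0011 0.0005]
```

In the tool's units: -0.0126 m is -0.252, -0.0125 m is -0.25.

Request:
nudge_tcp --motion '[{"pos": [0,-0.04,-0.252],"aperture": 0},{"pos": [0,0,-0.252],"aperture": 0},{"pos": [0,0.016,-0.252],"aperture": 0},{"pos": [0,0.03,-0.25],"aperture": 0},{"pos": [0,0.04,-0.248],"aperture": 0},{"pos": [0,0.06,-0.246],"aperture": 0},{"pos": [0,0.068,-0.242],"aperture": 0},{"pos": [0,0.08,-0.238],"aperture": 0},{"pos": [0,0.092,-0.234],"aperture": 0},{"pos": [0,0.104,-0.228],"aperture": 0}]' --clamp_n 30

```text
clock: 9.4
position: [0.526, 0.1859, 0.2249]
ee_rot: [-2.354, -2.076, 0.004]
force: [-9.8, 2.9, 1.0]
width: 0.118
gripper_force: 30.0
```

```bash
python3 go.py .529 .184 .224
```

```text
tool z [-0.0037  0.0007 -1.    ] y ang -0.12546222496362577 j [-0.9702  0.4047  0.7427  1.8068 -0.3132  1.0544 -0.2352] t 9.4 w 0.11760498987819032 F [-9.7788  2.854   1.0211]
pos [0.526  0.1859 0.2249] delta tool [-0.0015  0.0033  0.0009]
```

In the tool's units: -0.0093 m is -0.186, -0.0091 m is -0.182.

Request:
nudge_tcp --motion '[{"pos": [0,0.06,-0.186],"aperture": 0},{"pos": [0,0.09,-0.182],"aperture": 0},{"pos": [0,0.112,-0.178],"aperture": 0},{"pos": [0,0.12,-0.172],"aperture": 0},{"pos": [0,0.128,-0.166],"aperture": 0},{"pos": [0,0.134,-0.162],"aperture": 0},{"pos": [0,0.142,-0.154],"aperture": 0},{"pos": [0,0.148,-0.15],"aperture": 0},{"pos": [0,0.156,-0.142],"aperture": 0},{"pos": [0,0.16,-0.136],"aperture": 0}]'

```text
clock: 10.4
position: [0.5884, 0.1782, 0.3073]
ee_rot: [-2.353, -2.076, 0.002]
force: [-12.5, 3.5, 12.5]
width: 0.118
gripper_force: 30.0
```

Request:
nudge_tcp --motion '[{"pos": [0,0.166,-0.128],"aperture": 0},{"pos": [0,0.172,-0.12],"aperture": 0},{"aperture": 0},{"aperture": 0},{"aperture": 0}]'

```text
clock: 10.9
position: [0.6063, 0.176, 0.3202]
ee_rot: [-2.355, -2.077, -0.002]
force: [-11.8, 3.2, 14.5]
width: 0.119
gripper_force: 30.0
```

```bash
python3 go.py .6089 .1755 .3183
python3 - <<'E'
from cell import arm, cams, ticket
import cv2,numpy as np
t=cams.get_image("top");s=cams.get_image("side");np.savez("side2.npz",**s);t,s=t["image"],s["image"]
c=lambda im,x,y,w,h:cv2.resize(im[y:y+h,x:x+w],(400,300),interpolation=cv2.INTER_CUBIC)
cv2.imwrite("pics/c2.png",np.vstack([np.hstack([c(t,318,160,60,45),c(s,305,190,60,45)]),np.hstack([c(t,160,80,240,180),c(s,200,60,240,180)])]))
E
```

```text
tool z [ 0.0003  0.002  -1.    ] y ang -0.12527901813549958 j [-0.8552  0.4607  0.7608  1.486  -0.3238  1.3229 -0.1924] t 10.9 w 0.1187335898055573 F [-11.7823   3.2323  14.4821]
pos [0.6063 0.176  0.3202] delta tool [-0.0002  0.0027  0.0019]
```

View pics/c2.png

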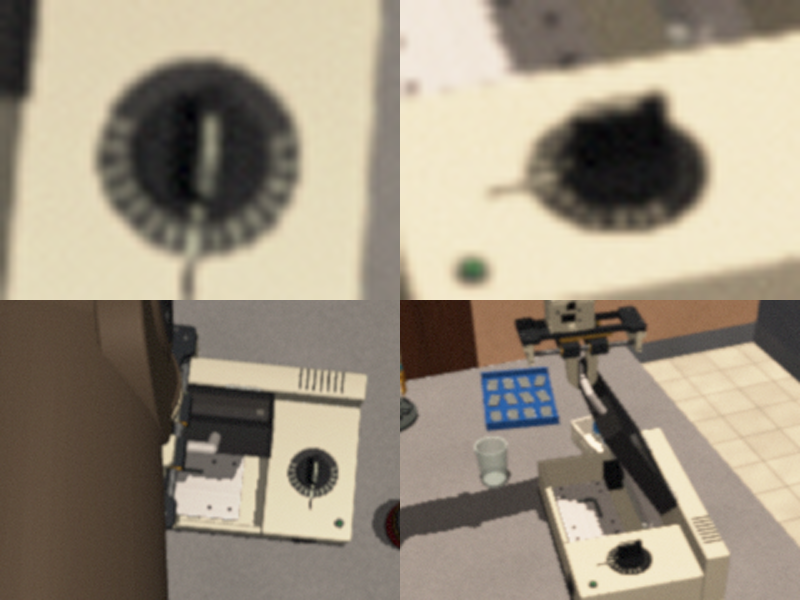

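The hood is open with the fingers still on the bar, and the knob is still on its mark. From the TCP displacement the hood is at about 59.8°, with a slight outward pull. I'll relax that by 2 mm and confirm it is still.

In the tool's units: 0.0017 m is 0.034, 0.001 m is 0.02.

Request:
nudge_tcp --motion '[{"pos": [0,0.02,0.034],"aperture": 0},{"aperture": 0},{"aperture": 0},{"aperture": 0},{"aperture": 0}]'

```text
clock: 11.5
position: [0.6061, 0.176, 0.3199]
ee_rot: [-2.353, -2.076, -0.002]
force: [-20.9, 3.7, 28.2]
width: 0.119
gripper_force: 30.0
```

```bash
python3 - <<'E'
from cell import arm, cams, ticket
import numpy as np
s=arm.observe();p=s["position"]-[.5033,.1887,.1025]
x=.992*p[0]-.125*p[1];print(np.degrees(np.arctan2(p[2]-.016,.24-x))+3.81,s["gripper_force"],abs(s["dq"]).max())
print(ticket.sign_off())
E
```

```text
59.68791681476021 30.01246690750122 0.0012091325906072733
the job is handed in; nothing more can be done
None
```

The job is handed in: the knob's nose measured 1.587 rad, within the band for the index mark, and the gripper is holding the hood still at about 59.7° by the TCP displacement. I kept clear of the jar, glass and mirror box throughout, but my last 2 mm easing move raised the wrist force to about 35 N instead of lowering it (limit 120 N).

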